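# Fit the missing foot to an upturned stand

## Task

The small display stand lies upside down and one of its two square feet is missing; the loose foot stands beside it with its spigot upwards. Lift the foot, lay it on its side on the bench and let go, take a new hold and turn it spigot down, feel for the hole in the stand's empty block and press the foot straight in until it sits fully home, square to the stand. Leave the carving and the glue pot where they are.

Things in the scene. Friction and masses are not known exactly. Their poses are not given: they have to be found in the camera images.
- foot: the loose foot, plain wood, 80 to 150 g: a square block 50 x 50 mm and 50 mm long (the last 4 mm at the plain end stepped in to 44 mm square) with a round, unchamfered spigot of 18 mm diameter and 24 mm length on one end. Origin: centre of the plain end; its z axis runs through the block towards the spigot (shoulder at z = 50 mm, spigot tip at z = 74 mm); x and y are square to the sides. It starts standing on the plain end, z up, on the bench. Fitted, its z points down
- spigot_tip (a point): centre of the end face of the loose foot's spigot
- shoulder (a point): centre of the loose foot's shoulder, where the spigot leaves the block; fitted, it lies on the top of the glue block
- stand: the upturned stand, fixed: a dark board 100 x 250 mm, 14 mm thick, flat on the bench, with a plain square glue block (66 x 66 mm, 32 mm high, top 46 mm above the bench) near each end. One block carries the fitted foot, the other is empty and has a vertical, sharp-edged blind hole of 19.6 mm diameter, 27 mm deep, in its middle. Origin: centre of the board's underside; x across the board, y along it, z up
- seat_a (a point): nominal centre of the glue block at the stand's +y end (85 mm from the middle), at the block's top face; z up. The empty block was glued on by eye: it and its hole lie up to 3 mm off this point in the stand's x and in its y, which is not measured and must be felt or seen
- seat_b (a point): the same at the stand's -y end. Whichever of the two seats is not under the fitted foot is the empty one
- fitted_foot: the foot already in place, fixed, with its glue block: 66 x 66 mm block, 50 mm square foot on it, whole 82 mm high above the board. Origin: centre of the glue block's underside, on the board's top face
- carving: small finished relief carving, pale wood, 70 x 123 x 32 mm, loose on the bench beyond the work; origin: centre of its underside. The bench between the loose foot's place and the stand, about 0.5 m ahead of the robot, is clear (a pencil lies nearer the front edge)
- glue_pot: dark round glue pot, 88 mm diameter, 76 mm high, loose, at the left rear; origin: centre of its underside
Things that resemble listed ones, but are neither listed nor needed, are in the scene too. Leave any green or yellow look-alike of the foot alone.

How it is judged:
By the outcome, as a careful person would: the job done as asked, in the order asked, and still so for the second after the job is handed in, with the robot touching nothing.
It also fails if it takes over 72 s, if anything falls off the work surface, if the arm or the gripper's body presses on something with over 40 N, if the wrist force passes 120 N, or if a joint passes its speed limit or range.

## Robot

A 6-joint arm with a two-finger parallel gripper is mounted at the origin on a cart in front of the work surface, level with it; the furniture and walls round the work are solid. World frame = base frame: x ahead of the robot, y to its left, z up, the work surface at z = 0. Lengths are in m, angles in rad, forces in N, time in s.
With the tool pointing down it reaches from about 0.35 to 0.775 m from the base axis. Payload 5.5 kg.
Tool frame: the origin (TCP) lies midway between the tips of the shut fingers; the grasp point (between the pads) lies 19 mm behind it; z points along the fingers, y is the line along which they close (so a half turn about z gives the same grasp; the last joint's range is limited). The gripper opens to 85 mm and grips with 20 to 120 N. Pads are 22 mm wide; open, the fingers measure 114 mm over their backs; the gripper's body (76 mm by 85 mm) begins 54 mm behind the grasp point. The pads swing forward as they close: fully open they stand 13 mm farther back than shut.
Start: joints at [-1.313, 0.313, 0.046, 1.304, 0, 1.431], TCP at [0.223, -0.53, 0.231] pointing down, gripper open.
Joint ranges: [-2.76, 2.76], [-0.86, 1.69], [-1.03, 1.26], [-2.2, 2.34], [-1.47, 1.5], [-3.14, 3.14]. Speed limits (rad/s): [2.57, 2.57, 3.14, 3.14, 3.14, 3.14].

## Interface

Orientations are given as a unit quaternion [w, x, y, z].
In Python, from workcell import telemetry, imaging, env gives the robot as it stands. The module is installed in compiled form; this text tells all that it offers.
- The arm moves only by the tool step_arm, never from a script. Its argument "moves" is a list of rows, each a list of 3 entries, a list of its own where there are three numbers: the shift along the tool's x, y, z in mm, then the turn, a rotation vector about the tool's x, y, z in rad, then the finger opening in mm, from 0 to 85.4. A call has 1 to 8 rows; each row is the pose to reach, as a shift and turn from the pose commanded when the call began, along the tool's axes at that moment; what a row does not reach only later rows make up. A row lasts 1/12 s, in which the tool goes at most 41.7 mm and 7.16 degrees, less where a joint would pass 70% of its speed; a pose out of reach is approached as far as the arm can. A call with a gripper value outside its range is refused whole. The fingers move at their own pace and stop on an object; "grip_force" is the grip in N (left out, the last holds). Time passes only in rows, so rows that repeat a pose let the fingers close. It gives the time, the measured TCP pose, the force, the opening and the grip force at its end, in the units of the state.
- telemetry.get_state(): the state, without advancing time (a new reading comes with each control period).
- imaging.read_camera(name): name is "scene" or "top" or "wrist"; returns the picture (480x640x3 uint8, red, green, blue); there is no depth.
- imaging.camera_params(name): a dict with "camera_matrix" (3x3 intrinsics, pixels), "pose" (4x4, takes a point from camera to world coordinates). Camera axes: x right, y up, looking along -z (the intrinsics and any distortion apply to the point x, -y, -z); pixel columns grow to the right and rows downward; lengths in m; the calibration is good to about 2 mm. The wrist camera is an equidistant fisheye: a pixel r from the principal point sees the ray r / f radians off the axis. A picture is of the moment at which its call begins: read the wrist's pose just before it. camera_params takes no time and is no camera call; for the wrist camera it gives the pose at the moment of the call.
- env.hand_in(): hands the job in; it is judged then, once.
The state is a dict: "clock": time; "joint_pos": joint angles; "qvel": joint speeds; "tau": joint torques, N m; "tcp_pos": TCP position; "orientation": TCP orientation; "wrist_force": force on the tool from outside, world axes, zero at the start; "ft_torque": the same for the moment, N m; "finger_gap": finger opening in m; "grip_force": force on a finger pad.
Only numpy, scipy, OpenCV 4.12 (cv2) and the standard library are available. Lean on these libraries where they do the work, as an engineer would, in place of code of your own. Each camera call takes 0.05 s, during which the arm holds its last target. There are 200 camera calls.

## Working session

There is one attempt and no reset: what is moved stays moved. The work goes in short steps, Python scripts to look and compute and a tool call to move; the robot and the scene stay as the last step left them, time stands still between calls to the robot, and variables do not carry over. Pictures are saved under pics/ and viewed, at most 10 in all, crops included, and the job is handed in when it is done.

Besides the shell and the picture viewer there is one more tool, called after "Call:" as name(argument=value, ...) on one line, values as JSON. step_arm: Moves the arm, as the interface text tells. Its arguments: {"type":"object","properties":{"moves":{"type":"array"},"grip_force":{"type":"number"}},"required":["moves"]}

```bash
mkdir -p pics; python3 - <<'E'
from workcell import telemetry, imaging, env
import cv2,numpy as np
for n in("scene","top"):
    im=imaging.read_camera(n); cv2.imwrite(f"pics/{n}0.png",im[:,:,::-1])
    p=imaging.camera_params(n); print(n,{k:np.round(v,4).tolist() if not isinstance(v,str) else v for k,v in p.items()})
s=telemetry.get_state(); print(s)
E
```

```text
scene {'camera_matrix': [[612.0325, 0.0, 313.6208], [0.0, 612.0325, 247.6107], [0.0, 0.0, 1.0]], 'pose': [[0.4424, 0.3774, -0.8136, -0.941], [-0.8968, 0.1763, -0.4058, -0.7644], [-0.0097, 0.9091, 0.4164, 0.8441], [0.0, 0.0, 0.0, 1.0]]}
top {'camera_matrix': [[523.825, 0.0, 322.4875], [0.0, 523.825, 240.6587], [0.0, 0.0, 1.0]], 'pose': [[0.0279, 0.9809, -0.1927, 0.2304], [-0.9996, 0.0274, -0.0051, -0.0355], [0.0003, 0.1927, 0.9813, 1.5532], [0.0, 0.0, 0.0, 1.0]]}
{'clock': 0.1, 'joint_pos': array([-1.31261379e+00,  3.13944162e-01,  4.50730084e-02,  1.30361111e+00,
        6.49463720e-06,  1.43121655e+00]), 'qvel': array([ 0.00039572, -0.00220235,  0.00230486,  0.00048099,  0.0013289 ,
        0.00049736]), 'tau': array([ 1.70158495e-03, -4.81723380e+01,  2.99246567e+01,  1.26569654e-02,
       -2.33188857e-04, -8.81977030e-06]), 'tcp_pos': array([ 0.22261255, -0.52965007,  0.23047931]), 'orientation': array([-8.41676735e-04,  9.80287897e-01,  1.97572592e-01, -4.67181473e-05]), 'wrist_force': array([-0.07846654,  0.60058434,  0.86767381]), 'ft_torque': array([-0.04066958, -0.01299334, -0.00827707]), 'grip_force': 0.0, 'finger_gap': 0.08556708872273158}
```

View pics/scene0.png

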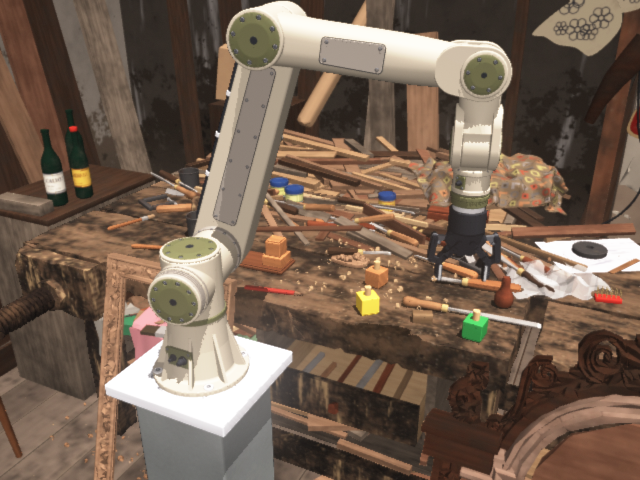

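View pics/top0.png

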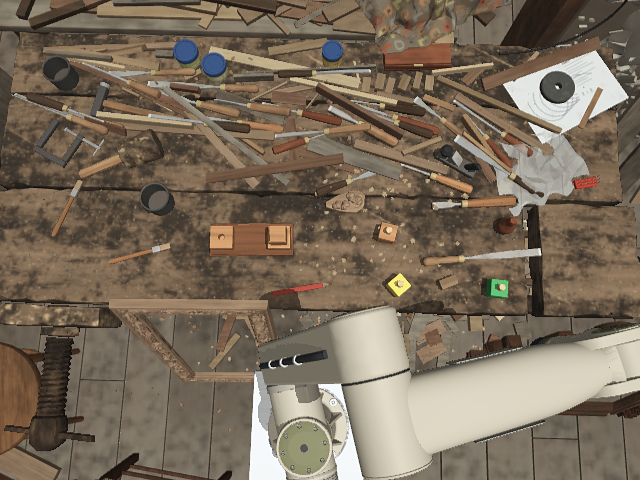

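The top view shows three candidates for the foot: plain wood at (387,232), yellow at (399,285) and green at (498,288). Only the plain-wood one fits. The stand is at (251,238), with its empty block on the left at (221,237) and the fitted foot at (279,236). The carving is at (346,202) and the glue pot at (156,198). Next I'll confirm with an enlarged crop and work out positions.

```bash
cat >h.py <<'E'
from workcell import telemetry, imaging, env
import cv2,numpy as np
from scipy.spatial.transform import Rotation as R
def rot(q): return R.from_quat(np.roll(q,-1))
def ray(n,u,v,p=None):
    p=p or imaging.camera_params(n); K=p["camera_matrix"]; T=np.array(p["pose"])
    a=(u-K[0][2])/K[0][0]; b=(v-K[1][2])/K[1][1]
    if n=="wrist":
        r=np.hypot(a,b); s=np.sin(r)/max(r,1e-9); d=np.array([a*s,-b*s,-np.cos(r)])
    else: d=np.array([a,-b,-1])
    return T[:3,3],T[:3,:3]@d
def px2w(n,u,v,z,p=None):
    o,d=ray(n,u,v,p); return o+d*(z-o[2])/d[2]
def w2px(n,P,p=None):
    p=p or imaging.camera_params(n); K=p["camera_matrix"]; T=np.array(p["pose"])
    c=T[:3,:3].T@(np.asarray(P)-T[:3,3]); c=np.array([c[0],-c[1],-c[2]])
    if n=="wrist":
        h=np.hypot(c[0],c[1]); th=np.arctan2(h,c[2]); a,b=c[:2]/max(h,1e-9)*th
    else: a,b=c[:2]/c[2]
    return K[0][0]*a+K[0][2],K[1][1]*b+K[1][2]
def to_tool(Pw,s=None):
    s=s or telemetry.get_state(); return rot(s["orientation"]).inv().apply(np.asarray(Pw)-s["tcp_pos"])*1000
E
python3 - <<'E'
from h import *
im=cv2.imread("pics/top0.png"); cv2.imwrite("pics/crop1.png",cv2.resize(im[180:310,190:420],None,fx=3.4,fy=3.4,interpolation=cv2.INTER_CUBIC))
for nm,u,v,z in[("foot top",387,232,.05),("spig",388,229,.074),("empty",221,237,.046),("fitted",279,236,.096),("bl",210,255,.014),("br",293,255,.014),("tl",210,226,.014),("tr",293,223,.014),("carv",346,202,.03),("pencil",300,289,0),("pot",156,198,.07)]:
    print(nm,px2w("top",u,v,z).round(4))
s=telemetry.get_state(); print(rot(s["orientation"]).as_matrix().round(3)); p=imaging.camera_params("wrist");print(np.array(p["camera_matrix"]).round(1),np.array(p["pose"]).round(3))
E
```

```text
foot top [ 0.5567 -0.2162  0.05  ]
spig [ 0.5605 -0.2162  0.074 ]
empty [0.529  0.2705 0.046 ]
fitted [0.5266 0.0959 0.096 ]
bl [0.4798 0.3061 0.014 ]
br [0.4867 0.059  0.014 ]
tl [0.5681 0.3123 0.014 ]
tr [0.5844 0.0628 0.014 ]
carv [ 0.6499 -0.095   0.03  ]
pencil [0.3874 0.0352 0.    ]
pot [0.6354 0.4637 0.07  ]
[[ 0.922  0.387 -0.   ]
 [ 0.387 -0.922  0.002]
 [ 0.    -0.002 -1.   ]]
[[371.6   0.  317.3]
 [  0.  371.6 240.6]
 [  0.    0.    1. ]] [[ 0.388  0.874  0.291  0.298]
 [-0.922  0.369  0.12  -0.498]
 [-0.003 -0.315  0.949  0.373]
 [ 0.     0.     0.     1.   ]]
```

View pics/crop1.png

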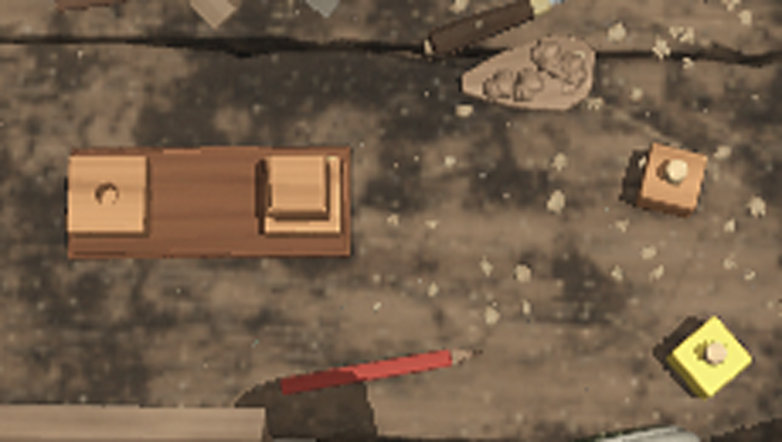

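The crop confirms it: the plain-wood foot is at crop (675,180), turned about 12°, the hole is at crop (107,194), and the yellow look-alike is separate at (710,355). I'll move over the foot for a close look.

Call:
step_arm(moves=[[[34,-17,7],[0,0,0.05],85],[[68,-34,14],[0,0,0.1],85],[[102,-51,21],[0,0,0.15],85],[[136,-68,28],[0,0,0.2],85],[[170,-85,35],[0,0,0.25],85],[[204,-102,42],[0,0,0.3],85],[[238,-119,49],[0,0,0.35],85],[[272,-136,56],[0,0,0.4],85]], grip_force=60)

```text
clock: 0.77
tcp_pos: [0.4215, -0.2976, 0.1747]
orientation: [-0.0, 1.0, -0.002, -0.0]
wrist_force: [0.3, -0.4, 0.8]
finger_gap: 0.0846
grip_force: 0.0
```

Call:
step_arm(moves=[[[26,-31,8],[0,0,0.07],85],[[52,-62,16],[0,0,0.14],85],[[78,-93,25],[0,0,0.2],85],[[78,-93,25],[0,0,0.2],85],[[78,-93,25],[0,0,0.2],85]])

```text
clock: 1.18
tcp_pos: [0.4994, -0.2042, 0.1492]
orientation: [-0.0, 0.995, -0.098, -0.001]
wrist_force: [-0.6, -0.3, -0.9]
finger_gap: 0.0846
grip_force: 0.0
```

```bash
python3 - <<'E'
from h import *
import json
s=telemetry.get_state(); p=imaging.camera_params("wrist"); im=imaging.read_camera("wrist"); cv2.imwrite("pics/w1.png",im[:,:,::-1])
json.dump({k:np.array(v).tolist() for k,v in p.items()},open("w1.json","w"))
print(s["tcp_pos"],s["orientation"],s["wrist_force"])
E
```

```text
[ 0.4993705  -0.20422632  0.14917313] [-3.75103576e-04  9.95149897e-01 -9.83633128e-02 -1.09607172e-03] [-0.58925251 -0.3204363  -0.93293074]
```

View pics/w1.png

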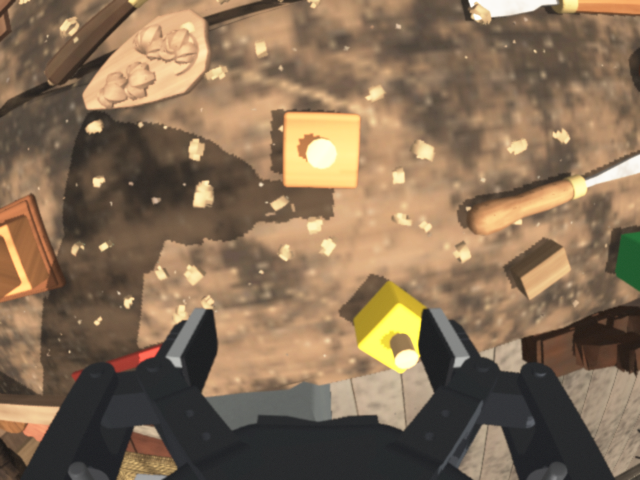

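The wrist view shows the wooden foot, with its top-face corners at about (285,112), (360,113), (357,188) and (284,187). The yellow one is at (390,325) and the carving at (150,60).

```bash
python3 - <<'E'
from h import *
import json
p=json.load(open("w1.json"))
C=np.array([px2w("wrist",u,v,.05,p) for u,v in[(285,112),(360,113),(357.5,188),(284,187)]])
print(C.round(4),C.mean(0).round(4),px2w("wrist",321,153,.074,p).round(4))
for i in range(4):
    d=C[(i+1)%4]-C[i]; print(np.linalg.norm(d).round(4),np.degrees(np.arctan2(d[1],d[0])).round(1)%90)
s=telemetry.get_state();print(to_tool(C.mean(0)).round(1),rot(s["orientation"]).as_matrix().round(3))
E
```

```text
[[ 0.589  -0.2005  0.05  ]
 [ 0.5792 -0.2475  0.05  ]
 [ 0.5307 -0.2371  0.05  ]
 [ 0.5408 -0.1895  0.05  ]] [ 0.5599 -0.2186  0.05  ] [ 0.5602 -0.218   0.074 ]
0.048 78.2
0.0495 77.9
0.0486 78.0
0.0494 77.2
[62.5  0.6 99.6] [[ 0.98  -0.198 -0.002]
 [-0.198 -0.98   0.   ]
 [-0.002 -0.    -1.   ]]
```

Call:
step_arm(moves=[[[23,0,14],[0,-0.11,0.01],85],[[46,0,28],[0,-0.22,0.01],85],[[69,0,43],[0,-0.33,0.01],85],[[91,0.6,57],[0,-0.436,0.01],85],[[91,0.6,57],[0,-0.436,0.01],85],[[91,0.6,57],[0,-0.436,0.01],85]])

```text
clock: 1.73
tcp_pos: [0.5874, -0.227, 0.086]
orientation: [-0.024, 0.97, -0.104, -0.22]
wrist_force: [-0.8, 0.8, -0.7]
finger_gap: 0.0853
grip_force: 0.0
```

```bash
python3 - <<'E'
from h import *
s=telemetry.get_state();M=rot(s["orientation"]).as_matrix();print(s["tcp_pos"],M.round(3),s["joint_pos"].round(2))
t=np.array([.560,-.2185,.031])+.023*M[:,2]; print("to grasp TCP",to_tool(t).round(1))
E
```

```text
[ 0.58737294 -0.22698597  0.08604781] [[ 0.882 -0.212 -0.421]
 [-0.191 -0.977  0.092]
 [-0.431 -0.    -0.902]] [-0.45  0.9   0.59  1.7  -0.1   2.93]
to grasp TCP [-2.  -2.5 85. ]
```

Call:
step_arm(moves=[[[-3,-2.5,8],[0,-0.087,0],85],[[-4,-2.5,28],[0,-0.087,0],85],[[-4,-2.5,50],[0,-0.087,0],85],[[-4,-2.5,70],[0,-0.087,0],85],[[-4,-2.5,85],[0,-0.087,0],85],[[-4,-2.5,85],[0,-0.087,0],85],[[-4,-2.5,85],[0,-0.087,0],70],[[-4,-2.5,85],[0,-0.087,0],55]], grip_force=60)

```text
clock: 2.4
tcp_pos: [0.5503, -0.2161, 0.0204]
orientation: [-0.026, 0.961, -0.103, -0.256]
wrist_force: [0.3, -0.4, 0.1]
finger_gap: 0.0632
grip_force: 0.0
```

Call:
step_arm(moves=[[[0,0,0],[0,0,0],40],[[0,0,0],[0,0,0],40],[[0,0,0],[0,0,0],40],[[0,0,0],[0,0,0],40],[[0,0,0],[0,0,0],40]], grip_force=60)

```text
clock: 2.82
tcp_pos: [0.5513, -0.2159, 0.0203]
orientation: [-0.025, 0.961, -0.103, -0.255]
wrist_force: [1.6, -1.7, 6.7]
finger_gap: 0.0492
grip_force: 62.7
```

```bash
python3 - <<'E'
from h import *
s=telemetry.get_state();M=rot(s["orientation"]).as_matrix();print(s["tcp_pos"],M.round(3),s["joint_pos"].round(2),s["wrist_force"].round(1))
print("up 60 in tool",(M.T@[0,0,60]).round(1))
print("to (.50,-.12,.14) ",to_tool([.5,-.12,.14]).round(1))
E
```

```text
[ 0.55125168 -0.21594714  0.02033888] [[ 0.849 -0.21  -0.486]
 [-0.184 -0.978  0.101]
 [-0.496  0.004 -0.868]] [-0.45  0.93  0.44  1.59 -0.12  2.94] [ 1.6 -1.7  6.7]
up 60 in tool [-29.8   0.2 -52.1]
to (.50,-.12,.14)  [-120.5  -82.6  -69.3]
```

```bash
cat >>h.py <<'E'
def tgt(yaw,th):
    "tool axes: horizontal heading of tool x = yaw deg, tilt th deg about tool y"
    a=np.radians(yaw); D=np.array([[np.cos(a),np.sin(a),0],[np.sin(a),-np.cos(a),0],[0,0,-1]])
    return R.from_matrix(D)*R.from_euler('y',th,degrees=True)
def rel(P,Q,s=None):
    s=s or telemetry.get_state(); r=rot(s["orientation"]); return to_tool(P,s).round(1),(r.inv()*Q).as_rotvec().round(3)
E
python3 - <<'E'
from h import *
s=telemetry.get_state();r=rot(s["orientation"])
Q=tgt(90,60.2); G=np.array([.51,-.15,.026]); P=G+.023*Q.as_matrix()[:,2]
print(Q.as_matrix().round(2)); print(P, rel(P+[0,0,.09],Q))
print((r.as_matrix().T@[0,0,120]).round(1))
E
```

```text
[[ 0.    1.    0.  ]
 [ 0.5   0.    0.87]
 [ 0.87  0.   -0.5 ]]
[ 0.51       -0.13004139  0.0145696 ] (array([-92.6, -75. , -44.4]), array([ 0.51 ,  1.104, -1.86 ]))
[ -59.5    0.5 -104.2]
```

Call:
step_arm(moves=[[[-12,0,-21],[0,0,0],40],[[-24,0,-42],[0,0,0],40],[[-36,0,-63],[0.025,0.055,-0.093],40],[[-48,0,-84],[0.05,0.11,-0.186],40],[[-60,0,-104],[0.075,0.165,-0.279],40],[[-62,-10,-104],[0.1,0.22,-0.372],40],[[-66,-20,-100],[0.125,0.275,-0.465],40],[[-70,-30,-96],[0.15,0.33,-0.558],40]])

```text
clock: 3.48
tcp_pos: [0.545, -0.1827, 0.138]
orientation: [-0.149, 0.976, 0.145, -0.069]
wrist_force: [-1.1, 0.4, -2.0]
finger_gap: 0.0492
grip_force: 62.1
```

```bash
python3 - <<'E'
from h import *
s=telemetry.get_state()
Q=tgt(90,60.2); G=np.array([.51,-.15,.026]); P=G+.023*Q.as_matrix()[:,2]
print(s["tcp_pos"],s["joint_pos"].round(2),s["finger_gap"],s["wrist_force"].round(1),rel(P+[0,0,.09],Q))
E
```

```text
[ 0.54500434 -0.18273838  0.13804031] [-0.54  0.6   0.2   1.48  0.14  2.29] 0.04917808735461928 [-1.1  0.4 -2. ] (array([-14.1, -47. ,  52.1]), array([ 0.357,  0.773, -1.296]))
```

Call:
step_arm(moves=[[[0,-6,0],[0.026,0.057,-0.095],40],[[0,-12,0],[0.053,0.114,-0.191],40],[[-3,-18,0],[0.079,0.171,-0.286],40],[[-6,-24,0],[0.105,0.228,-0.382],40],[[-9,-30,0],[0.132,0.285,-0.477],40],[[-12,-36,5],[0.158,0.342,-0.573],40],[[-14,-42,10],[0.184,0.399,-0.668],40],[[-14,-47,15],[0.21,0.456,-0.764],40]])

```text
clock: 4.15
tcp_pos: [0.5158, -0.1402, 0.1392]
orientation: [-0.29, 0.822, 0.45, 0.192]
wrist_force: [0.1, -0.1, -1.6]
finger_gap: 0.0498
grip_force: 62.2
```

```bash
python3 - <<'E'
from h import *
s=telemetry.get_state()
Q=tgt(90,60.2); G=np.array([.51,-.15,.026]); P=G+.023*Q.as_matrix()[:,2]
print(s["tcp_pos"],s["joint_pos"].round(2),s["finger_gap"],s["wrist_force"].round(1),rel(P+[0,0,.06],Q))
E
```

```text
[ 0.51582928 -0.14016205  0.13924326] [-0.72  0.58  0.01  1.48  0.55  1.28] 0.04982884198170741 [ 0.1 -0.1 -1.6] (array([-34. ,  10.4,  55.3]), array([ 0.147,  0.318, -0.534]))
```

Call:
step_arm(moves=[[[0,0,0],[0.026,0.057,-0.095],40],[[-5,2,5],[0.053,0.114,-0.191],40],[[-12,4,15],[0.079,0.171,-0.286],40],[[-19,6,27],[0.105,0.228,-0.382],40],[[-26,8,40],[0.132,0.285,-0.477],40],[[-34,10.4,55],[0.147,0.318,-0.534],40],[[-34,10.4,55],[0.147,0.318,-0.534],40],[[-34,10.4,55],[0.147,0.318,-0.534],40]])

```text
clock: 4.82
tcp_pos: [0.5095, -0.1298, 0.0725]
orientation: [-0.357, 0.614, 0.609, 0.353]
wrist_force: [-0.1, 0.1, 0.6]
finger_gap: 0.0494
grip_force: 62.3
```

```bash
python3 - <<'E'
from h import *
s=telemetry.get_state()
Q=tgt(90,60.2); G=np.array([.51,-.15,.026]); P=G+.023*Q.as_matrix()[:,2]
print(s["tcp_pos"],s["joint_pos"].round(2),s["finger_gap"],s["wrist_force"].round(1),rel(P,Q))
im=imaging.read_camera("wrist"); cv2.imwrite("pics/w2.png",im[:,:,::-1])
E
```

```text
[ 0.50947529 -0.12979089  0.07254677] [-0.78  0.91  0.16  1.7   0.67  0.48] 0.04939557571238046 [-0.1  0.1  0.6] (array([-50.5,   1.1,  28.5]), array([-0.001, -0.001, -0.01 ]))
```

View pics/w2.png

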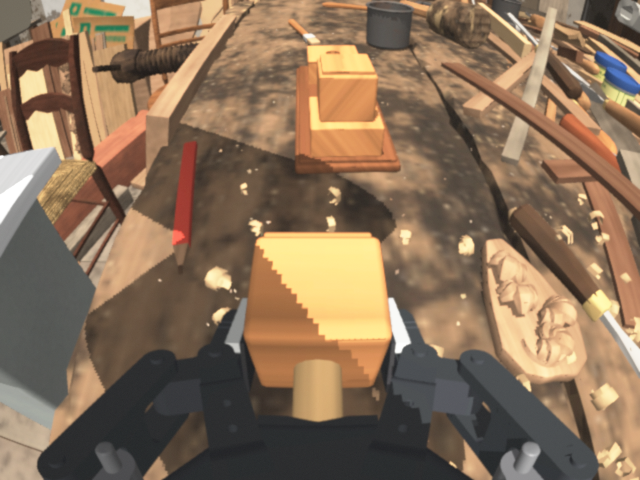

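The foot (upper face at (320,270)) is held level over the clear bench, with its spigot towards the camera at (317,390). I'll lower it.

Call:
step_arm(moves=[[[-12,0.5,7],[0,0,-0.01],40],[[-24,1,14],[0,0,-0.01],40],[[-34,1,19.5],[0,0,-0.01],40],[[-42,1,24],[0,0,-0.01],40],[[-47,1,27],[0,0,-0.01],40],[[-49,1,28],[0,0,-0.01],40],[[-49,1,28],[0,0,-0.01],40]])

```text
clock: 5.45
tcp_pos: [0.5099, -0.1296, 0.0167]
orientation: [-0.355, 0.611, 0.612, 0.355]
wrist_force: [0.3, -0.1, -1.2]
finger_gap: 0.049
grip_force: 62.3
```

Call:
step_arm(moves=[[[-0.9,0,0.5],[0,0,0],40],[[-1.7,0,1],[0,0,0],40],[[-1.7,0,1],[0,0,0],40]])

```text
clock: 5.7
tcp_pos: [0.5103, -0.13, 0.016]
orientation: [-0.354, 0.611, 0.613, 0.355]
wrist_force: [-1.4, -1.5, 3.2]
finger_gap: 0.0494
grip_force: 62.5
```

Contact. Opening and backing off along the tool axis.

Call:
step_arm(moves=[[[0,0,0],[0,0,0],60],[[0,0,0],[0,0,0],85],[[0,0,0],[0,0,0],85],[[0,0,0],[0,0,0],85],[[4,0,-15],[0,0,0],85],[[8,0,-45],[0,0,0],85],[[12,0,-80],[0,0,0],85],[[16,0,-110],[0,0,0],85]])

```text
clock: 6.37
tcp_pos: [0.51, -0.2181, 0.0846]
orientation: [-0.355, 0.61, 0.613, 0.355]
wrist_force: [0.7, -0.0, -0.6]
finger_gap: 0.0854
grip_force: 0.0
```

```bash
python3 - <<'E'
from h import *
s=telemetry.get_state()
Q=tgt(90,0); P=np.array([.50,-.20,.17])
print(s["tcp_pos"],s["joint_pos"].round(2),s["finger_gap"],s["wrist_force"].round(1),rel(P,Q))
E
```

```text
[ 0.51004044 -0.21811253  0.08463173] [-0.87  1.01  0.4   1.89  0.59  0.39] 0.08541171892301928 [ 0.7 -0.  -0.6] (array([ 83.1,  -9.8, -26.6]), array([ 1.000e-03, -1.051e+00,  4.000e-03]))
```

Call:
step_arm(moves=[[[12,-1,-6],[0,-0.12,0],85],[[26,-2,-12],[0,-0.24,0],85],[[40,-4,-18],[0,-0.36,0],85],[[54,-6,-22],[0,-0.48,0],85],[[68,-8,-26],[0,-0.6,0],85],[[83,-10,-26],[0,-0.72,0],85],[[83,-10,-26],[0,-0.84,0],85],[[83,-10,-26],[0,-0.96,0],85]])

```text
clock: 7.03
tcp_pos: [0.5008, -0.1992, 0.1712]
orientation: [-0.027, 0.706, 0.707, 0.032]
wrist_force: [0.0, 0.5, -1.1]
finger_gap: 0.085
grip_force: 0.0
```

Call:
step_arm(moves=[[[0,0,0],[0,-0.09,0],85],[[0,0,0],[0,-0.09,0],85],[[0,0,0],[0,-0.09,0],85]])

```text
clock: 7.28
tcp_pos: [0.4998, -0.197, 0.1691]
orientation: [0.0, 0.705, 0.709, 0.002]
wrist_force: [-0.2, -0.5, 0.1]
finger_gap: 0.0852
grip_force: 0.0
```

```bash
python3 - <<'E'
from h import *
import json
s=telemetry.get_state(); p=imaging.camera_params("wrist"); im=imaging.read_camera("wrist"); cv2.imwrite("pics/w3.png",im[:,:,::-1])
json.dump({k:np.array(v).tolist() for k,v in p.items()},open("w3.json","w"))
print(s["tcp_pos"],s["orientation"],s["joint_pos"].round(2))
E
```

```text
[ 0.49977643 -0.19701565  0.16913168] [2.34650809e-04 7.05318900e-01 7.08887634e-01 1.87525311e-03] [-0.53  0.27 -0.17  1.13  0.    1.04]
```

View pics/w3.png

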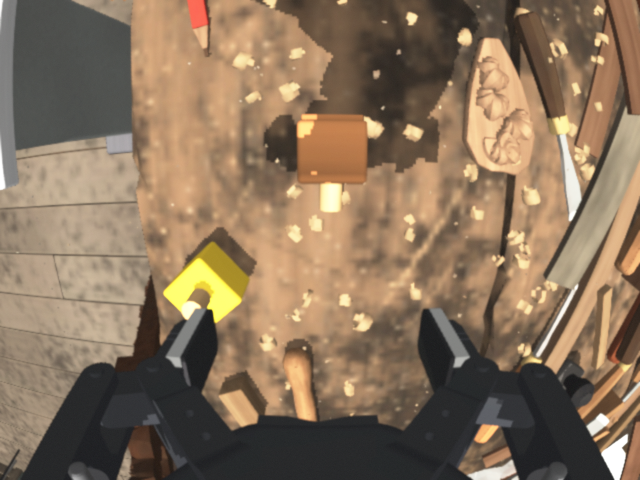

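The foot lies on its side: block from about (298,115) to (367,183), spigot tip at (331,211) towards -y. The hold was released.

```bash
python3 - <<'E'
from h import *
import json
p=json.load(open("w3.json"))
for u,v,z in[(299,183),(366,183),(300,122),(366,121)] and [(299,183,.05),(366,183,.05),(299,122,.05),(366,121,.05),(331,211,.025),(315,116,.046),(364,116,.046)]: print(u,v,px2w("wrist",u,v,z,p).round(4))
for th in(-35,-40):
    Q=tgt(90,th); print(th,Q.as_matrix()[:,2].round(3))
E
```

```text
299 183 [ 0.4871 -0.1591  0.05  ]
366 183 [ 0.535  -0.1586  0.05  ]
299 122 [ 0.4872 -0.1156  0.05  ]
366 121 [ 0.5339 -0.1142  0.05  ]
331 211 [ 0.5112 -0.1856  0.025 ]
315 116 [ 0.4983 -0.1113  0.046 ]
364 116 [ 0.5329 -0.1106  0.046 ]
-35 [ 0.    -0.574 -0.819]
-40 [ 0.    -0.643 -0.766]
```

```bash
python3 - <<'E'
from h import *
Q=tgt(90,-40); G=np.array([.511,-.135,.028]); z=Q.as_matrix()[:,2]; P=G+.023*z
print(P, rel(P-.09*z,Q))
E
```

```text
[ 0.511      -0.14978412  0.01038098] (array([105.9,  11.3,  89.7]), array([ 0.003, -0.701,  0.002]))
```

Call:
step_arm(moves=[[[18,2,10],[0,-0.117,0],85],[[36,4,22],[0,-0.234,0],85],[[54,6,36],[0,-0.351,0],85],[[72,8,52],[0,-0.468,0],85],[[90,10,70],[0,-0.585,0],85],[[106,11,90],[0.003,-0.701,0.002],85],[[106,11,90],[0.003,-0.701,0.002],85],[[106,11,90],[0.003,-0.701,0.002],85]])

```text
clock: 8.0
tcp_pos: [0.5091, -0.0913, 0.0738]
orientation: [0.239, 0.662, 0.667, -0.245]
wrist_force: [-0.1, -1.0, 0.6]
finger_gap: 0.0849
grip_force: 0.0
```

```bash
python3 - <<'E'
from h import *
s=telemetry.get_state()
Q=tgt(90,-40); G=np.array([.511,-.135,.028]); z=Q.as_matrix()[:,2]; P=G+.023*z
print(s["tcp_pos"],s["joint_pos"].round(2), rel(P,Q))
E
```

```text
[ 0.50909057 -0.09126757  0.07377043] [ 0.04  0.41 -0.43  0.78 -0.7   1.62] (array([-4.1,  2.5, 86.2]), array([-0.007,  0.   ,  0.009]))
```

Call:
step_arm(moves=[[[-4,2.5,15],[-0.007,0,0.009],85],[[-4,2.5,35],[-0.007,0,0.009],85],[[-4,2.5,55],[-0.007,0,0.009],85],[[-4,2.5,72],[-0.007,0,0.009],85],[[-4,2.5,82],[-0.007,0,0.009],85],[[-4,2.5,86],[-0.007,0,0.009],85],[[-4,2.5,86],[-0.007,0,0.009],85],[[-4,2.5,86],[-0.007,0,0.009],85]])

```text
clock: 8.67
tcp_pos: [0.514, -0.1525, 0.0164]
orientation: [0.246, 0.668, 0.661, -0.239]
wrist_force: [-0.1, -0.3, -0.2]
finger_gap: 0.0848
grip_force: 0.0
```

```bash
python3 - <<'E'
from h import *
s=telemetry.get_state()
Q=tgt(90,-40); G=np.array([.511,-.135,.028]); z=Q.as_matrix()[:,2]; P=G+.023*z
print(s["tcp_pos"],s["joint_pos"].round(2),s["wrist_force"].round(1), rel(P,Q))
E
```

```text
[ 0.51399059 -0.15249409  0.01641855] [-0.08  0.45 -0.54  0.5  -0.7   1.48] [-0.1 -0.3 -0.2] (array([ 5.9, -3.1,  2.9]), array([ 0.006,  0.001, -0.013]))
```

Call:
step_arm(moves=[[[3,-2,2],[0.003,0,-0.006],85],[[5,-2.5,3],[0.005,0,-0.01],85],[[5,-2.5,3],[0.005,0,-0.01],85],[[5,-2.5,3],[0.005,0,-0.01],85]])

```text
clock: 9.0
tcp_pos: [0.5111, -0.1487, 0.01]
orientation: [0.243, 0.664, 0.665, -0.242]
wrist_force: [0.2, -0.1, -0.2]
finger_gap: 0.0848
grip_force: 0.0
```

```bash
python3 - <<'E'
from h import *
s=telemetry.get_state()
Q=tgt(90,-40); G=np.array([.511,-.135,.028]); z=Q.as_matrix()[:,2]; P=G+.023*z
print(s["tcp_pos"],s["joint_pos"].round(3),s["wrist_force"].round(1), rel(P,Q))
s=telemetry.get_state();print(s["tcp_pos"])
E
```

```text
[ 0.51114462 -0.14869036  0.00998453] [-0.07   0.464 -0.544  0.5   -0.698  1.477] [ 0.2 -0.1 -0.2] (array([-1.1, -0.1,  0.4]), array([0.002, 0.002, 0.001]))
[ 0.51114462 -0.14869036  0.00998453]
```

Call:
step_arm(moves=[[[0,0,0],[0,0,0],60],[[0,0,0],[0,0,0],45],[[0,0,0],[0,0,0],40],[[0,0,0],[0,0,0],40],[[0,0,0],[0,0,0],40],[[0,0,0],[0,0,0],40],[[0,0,0],[0,0,0],40]], grip_force=80)

```text
clock: 9.58
tcp_pos: [0.5114, -0.149, 0.0102]
orientation: [0.243, 0.664, 0.665, -0.242]
wrist_force: [0.2, 3.1, 2.9]
finger_gap: 0.0491
grip_force: 82.5
```

```bash
python3 - <<'E'
from h import *
s=telemetry.get_state()
print(s["tcp_pos"],s["finger_gap"],s["grip_force"],s["wrist_force"].round(1),rot(s["orientation"]).as_matrix().round(3))
M=rot(s["orientation"]).as_matrix();print((M.T@[0,0,120]).round(1))
np.save("grasp2.npy",np.r_[s["tcp_pos"],s["orientation"]])
Q=tgt(90,50); print(rel([.51,-.10,.20],Q))
E
```

```text
[ 0.51135462 -0.14898854  0.01016553] 0.04913279423783747 82.49518990516663 [0.2 3.1 2.9] [[-0.     1.     0.003]
 [ 0.765  0.002 -0.644]
 [-0.644  0.002 -0.765]]
[-77.3   0.2 -91.8]
(array([ -84.8,   -0.9, -176.8]), array([0.002, 1.573, 0.002]))
```

Call:
step_arm(moves=[[[-13,0,-15],[0,0,0],40],[[-32,0,-38],[0,0,0],40],[[-55,0,-65],[0,0,0],40],[[-77,2,-92],[0,0.11,0],40],[[-70,5,-130],[0,0.22,0],40],[[-57,8,-161],[0,0.33,0],40],[[-33,12,-187],[0,0.44,0],40],[[-7,16,-210],[0,0.55,0],40]])

```text
clock: 10.25
tcp_pos: [0.5278, -0.0181, 0.1779]
orientation: [0.053, 0.705, 0.705, -0.049]
wrist_force: [1.5, 0.3, -1.7]
finger_gap: 0.0489
grip_force: 82.8
```

```bash
python3 - <<'E'
from h import *
s=telemetry.get_state()
print(s["tcp_pos"],s["finger_gap"],s["joint_pos"].round(2),rel([.53,.19,.18],tgt(90,0)))
E
```

```text
[ 0.5278368  -0.0181242   0.17791878] 0.048922297652449216 [-0.1   0.24 -0.19  1.12 -0.14  1.46] (array([205.6,   2.2, -32.1]), array([ 0.005,  0.145, -0.   ]))
```

Call:
step_arm(moves=[[[22,0,-20],[0,0.05,0],40],[[58,0.5,-38],[0,0.145,0],40],[[96,1,-45],[0,0.145,0],40],[[134,1.5,-45],[0,0.145,0],40],[[172,2,-38],[0,0.145,0],40],[[206,2,-32],[0,0.145,0],40],[[206,2,-32],[0,0.145,0],40],[[206,2,-32],[0,0.145,0],40]])

```text
clock: 10.92
tcp_pos: [0.527, 0.1906, 0.1743]
orientation: [0.001, 0.705, 0.709, -0.003]
wrist_force: [-0.1, -0.3, -0.8]
finger_gap: 0.0492
grip_force: 82.9
```

```bash
python3 - <<'E'
from h import *
import json
s=telemetry.get_state(); p=imaging.camera_params("wrist"); im=imaging.read_camera("wrist")
json.dump({k:np.array(v).tolist() for k,v in p.items()},open("w4.json","w"))
cv2.imwrite("pics/w4.png",im[:,:,::-1])
print(s["tcp_pos"],s["orientation"],s["joint_pos"].round(2),w2px("wrist",[.529,.27,.046],p))
E
```

```text
[0.52696507 0.19056535 0.17428474] [ 0.00140581  0.7054603   0.70874269 -0.0027557 ] [ 0.21  0.31 -0.1   1.16 -0.01  1.77] (np.float64(320.8372731190793), np.float64(123.34170886307042))
```

View pics/w4.png

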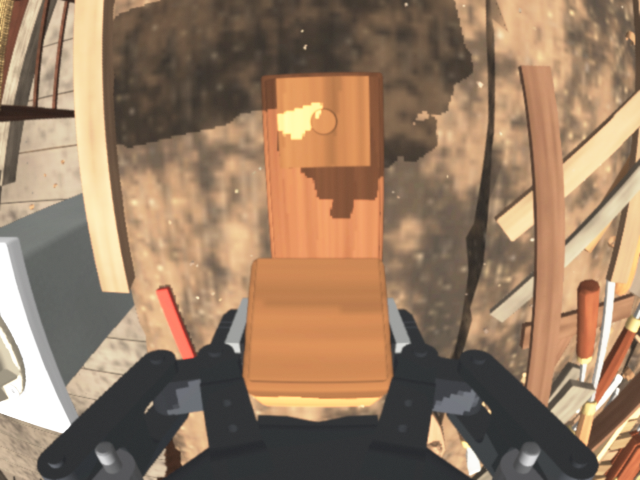

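The hole is at about (324,122) in the empty block, which spans about (278,76) to (371,166). I'll take one enlarged crop for the edges.

```bash
python3 - <<'E'
import cv2,numpy as np
im=cv2.imread("pics/w4.png"); c=cv2.resize(im[62:182,255:395],None,fx=5,fy=5,interpolation=cv2.INTER_CUBIC)
c=cv2.convertScaleAbs(c,alpha=1.3,beta=10); cv2.imwrite("pics/crop4.png",c)
E
```

```text
(no output)
```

View pics/crop4.png

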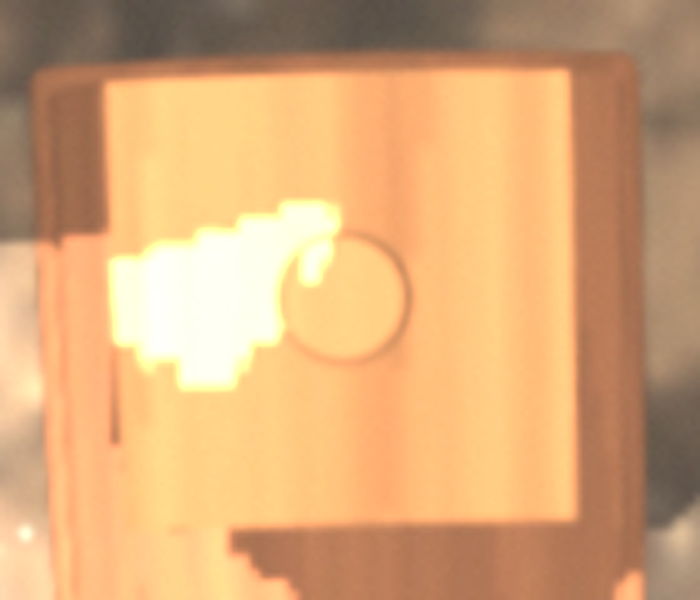

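The crop shows the hole circle centred at crop (347,297) with radius 63 px, the block corners at (105,82), (572,68) and (579,520), and the board's right edge running from (636,60) to (643,590).

```bash
cat >>h.py <<'E'
g=np.load("grasp2.npy"); Mg=rot(g[3:])
# foot frame while lying: z=-y, x=+x(world); origin plain end
Fl=R.from_matrix(np.array([[1,0,0],[0,0,-1],[0,1,0]]).T.T) # columns x=(1,0,0), y=(0,0,1), z=(0,-1,0)
shl=np.array([.5113,-.1595,.025])
r_st=Mg.inv()*Fl; t_sh=Mg.inv().apply(shl-g[:3])
def tool_for(sh,yaw_deg):
    "tool pose so that shoulder is at sh, foot z down, stand yaw"
    F=R.from_euler('z',yaw_deg,degrees=True)*R.from_matrix(np.array([[1,0,0],[0,-1,0],[0,0,-1.]]))
    T=F*r_st.inv(); return np.asarray(sh)-T.apply(t_sh),T
E
python3 - <<'E'
from h import *
import json
p=json.load(open("w4.json"))
f=lambda x,y,z:px2w("wrist",255+(x+.5)/5-.5,62+(y+.5)/5-.5,z,p)
print("hole",f(347,297,.046), [f(283,297,.046)[0],f(411,297,.046)[0],f(347,232,.046)[1],f(347,362,.046)[1]])
def ang(a,b): d=b-a; return np.degrees(np.arctan2(d[1],d[0])).round(2)
A,B,C,D=f(105,82,.046),f(572,69,.046),f(579,520,.046),f(120,530,.046)
print(A,B,C,D,ang(A,B),ang(C,B)-90,ang(D,C),"ctr",(A+C)/2)
a,b,c=f(35,75,.014),f(637,56,.014),f(643,560,.014); print("board",a,b,c,ang(a,b),ang(c,b)-90)
for y in (130,280,430): print(px2w("wrist",270,200,.014,p)) if 0 else None
s=telemetry.get_state()
h=f(347,297,.046); P,T=tool_for([h[0],h[1],.046],-2); print(P,T.as_matrix().round(2))
E
```

```text
hole [0.53125315 0.27172532 0.046     ] [np.float64(0.5220881536788164), np.float64(0.5404264783115549), np.float64(0.28119853598591354), np.float64(0.26225011696574685)]
[0.49654311 0.30347347 0.046     ] [0.56316953 0.30601743 0.046     ] [0.56558405 0.23964283 0.046     ] [0.49829629 0.23757382 0.046     ] 2.19 2.0799999999999983 1.76 ctr [0.53106358 0.27155815 0.046     ]
board [0.48159143 0.30866861 0.014     ] [0.57793148 0.31269108 0.014     ] [0.58105783 0.22935741 0.014     ] 2.39 2.1500000000000057
[0.53182545 0.28654885 0.05651146] [[ 0.02  1.    0.03]
 [ 0.64 -0.04  0.76]
 [ 0.76  0.   -0.64]]
```

```bash
python3 - <<'E'
from h import *
P,T=tool_for([.5312,.2717,.110],2.1); print(P,T.as_matrix().round(3),rel(P,T))
P,T=tool_for([.5312,.2617,.15],2.1); print(P,rel(P,T))
E
```

```text
[0.53071099 0.28652651 0.12051146] [[-0.024  0.999 -0.025]
 [ 0.644  0.035  0.765]
 [ 0.765  0.002 -0.644]] (array([97.3,  3.5, 53.9]), array([ 0.011,  0.877, -0.031]))
[0.53071099 0.27652651 0.16051146] (array([87.1,  3.5, 14. ]), array([ 0.011,  0.877, -0.031]))
```

Call:
step_arm(moves=[[[11,0,0],[0.001,0.11,-0.004],40],[[22,1,0],[0.003,0.22,-0.008],40],[[33,1,0],[0.004,0.33,-0.012],40],[[44,2,2],[0.006,0.44,-0.016],40],[[55,2,5],[0.007,0.55,-0.02],40],[[66,3,8],[0.008,0.66,-0.024],40],[[77,3,11],[0.01,0.77,-0.028],40],[[87,3.5,14],[0.011,0.877,-0.031],40]])

```text
clock: 11.63
tcp_pos: [0.5331, 0.2744, 0.1627]
orientation: [-0.302, 0.63, 0.651, 0.298]
wrist_force: [-0.2, -0.2, -1.8]
finger_gap: 0.049
grip_force: 82.9
```

Call:
step_arm(moves=[[[0,0,0],[0,0,0],40],[[0,0,0],[0,0,0],40],[[0,0,0],[0,0,0],40]])

```text
clock: 11.88
tcp_pos: [0.5325, 0.2751, 0.1621]
orientation: [-0.301, 0.63, 0.652, 0.295]
wrist_force: [0.4, 0.7, -0.9]
finger_gap: 0.0494
grip_force: 82.9
```

```bash
python3 - <<'E'
from h import *
s=telemetry.get_state()
P,T=tool_for([.5312,.2717,.085],2.1); print(s["tcp_pos"],s["joint_pos"].round(2),s["wrist_force"].round(2),rel(P,T))
im=imaging.read_camera("wrist"); cv2.imwrite("pics/w5.png",im[:,:,::-1])
E
```

```text
[0.53253084 0.27513387 0.16207705] [-0.06  0.39 -0.3   0.99  0.86  1.42] [ 0.44  0.72 -0.89] (array([-43.5,  -1.8,  51.7]), array([0.004, 0.002, 0.001]))
```

View pics/w5.png

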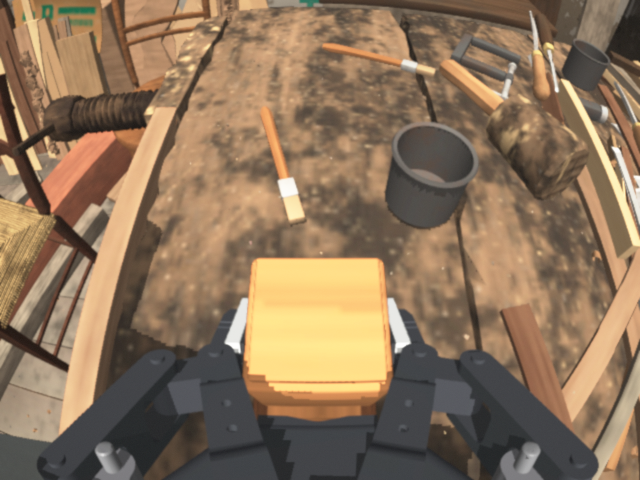

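The foot is held upright with its plain end up at (318,315), and the pot is clear. I'll descend to 15 mm above the block.

Call:
step_arm(moves=[[[-10,-0.5,12],[0.004,0.002,0],40],[[-20,-1,24],[0.004,0.002,0],40],[[-30,-1.5,36],[0.004,0.002,0],40],[[-39,-1.8,46],[0.004,0.002,0],40],[[-43.5,-1.8,51.7],[0.004,0.002,0],40],[[-43.5,-1.8,51.7],[0.004,0.002,0],40],[[-43.5,-1.8,51.7],[0.004,0.002,0],40]])

```text
clock: 12.52
tcp_pos: [0.5301, 0.2881, 0.0959]
orientation: [-0.304, 0.628, 0.653, 0.294]
wrist_force: [0.4, 0.5, -1.0]
finger_gap: 0.049
grip_force: 82.9
```

```bash
cat >>h.py <<'E'
def shoulder(s):
    T=rot(s["orientation"]); F=T*r_st; z=F.apply([0,0,1]); sh=s["tcp_pos"]+T.apply(t_sh)
    return sh, sh+.024*z, z, T
def report(tx=.5312,ty=.2717,tz=.072,yaw=2.1):
    s=telemetry.get_state(); sh,tip,z,T=shoulder(s)
    print("shoulder",(sh*1e3).round(1),"tip",(tip*1e3).round(1),"z",z.round(3),"F",s["wrist_force"].round(1),"M",s["ft_torque"].round(2),"t",s["clock"])
    P,Q=tool_for([tx,ty,tz],yaw); print("to target",rel(P,Q,s)); M=T.as_matrix()
    print("per mm world x,y,z:",M.T[:,0].round(2),M.T[:,1].round(2),M.T[:,2].round(2))
E
python3 -c "
from h import *
report()"
```

```text
shoulder [530.6 273.3  85.3] tip [530.6 273.4  61.3] z [ 0.001  0.003 -1.   ] F [ 0.4  0.5 -1. ] M [-0.78 -0.02  0.01] t 12.5167
to target (array([-11.3,   0.6,   7.4]), array([-0.001, -0.003,  0.002]))
per mm world x,y,z: [-0.03  1.   -0.03] [0.64 0.04 0.77] [ 0.77  0.   -0.64]
```

Call:
step_arm(moves=[[[-5,0.3,3],[0,0,0],40],[[-9,0.6,5.5],[0,-0.003,0],40],[[-11.3,0.6,7.4],[0,-0.003,0],40],[[-12.4,0.6,8.3],[0,-0.003,0],40],[[-13.5,0.6,9.2],[0,-0.003,0],40],[[-14.5,0.6,10],[0,-0.003,0],40],[[-15.2,0.6,10.7],[0,-0.003,0],40],[[-15.2,0.6,10.7],[0,-0.003,0],40]])

```text
clock: 13.18
tcp_pos: [0.5304, 0.2862, 0.0762]
orientation: [-0.303, 0.629, 0.653, 0.293]
wrist_force: [-1.1, -0.5, -0.9]
finger_gap: 0.0493
grip_force: 82.9
```

```bash
python3 -c "
from h import *
report(tz=.064)"
```

```text
shoulder [530.9 271.4  65.7] tip [530.9 271.4  41.7] z [-0.001  0.    -1.   ] F [-1.1 -0.5 -0.9] M [-0.86 -0.    0.01] t 13.1833
to target (array([-1.1,  0.3,  1.4]), array([-0.001, -0.   ,  0.001]))
per mm world x,y,z: [-0.02  1.   -0.03] [0.64 0.04 0.76] [ 0.77  0.   -0.64]
```

No contact force with the tip 4 mm below the block top, so it has entered the hole. Going down carefully.

Call:
step_arm(moves=[[[-1.5,0.2,1.2],[0,0,0],40],[[-3,0.2,2.5],[0,0,0],40],[[-4.5,0.2,3.8],[0,0,0],40],[[-6,0.2,5.1],[0,0,0],40],[[-7.6,0.2,6.4],[0,0,0],40],[[-7.6,0.2,6.4],[0,0,0],40]])

```text
clock: 13.68
tcp_pos: [0.5304, 0.2862, 0.066]
orientation: [-0.303, 0.629, 0.653, 0.293]
wrist_force: [-0.2, 0.2, -1.0]
finger_gap: 0.0493
grip_force: 82.9
```

```bash
python3 -c "
from h import *
report(tz=.048)"
```

```text
shoulder [530.9 271.4  55.5] tip [530.9 271.4  31.5] z [-0.001  0.    -1.   ] F [-0.2  0.2 -1. ] M [-0.83 -0.01  0.02] t 13.6833
to target (array([-5.5,  0.3,  5. ]), array([-0.002, -0.   ,  0.   ]))
per mm world x,y,z: [-0.02  1.   -0.03] [0.64 0.04 0.76] [ 0.77  0.   -0.64]
```

Call:
step_arm(moves=[[[-1.5,0.1,1.3],[0,0,0],40],[[-3,0.1,2.6],[0,0,0],40],[[-4.5,0.1,3.8],[0,0,0],40],[[-5.8,0.1,4.9],[0,0,0],40],[[-6.6,0.1,5.5],[0,0,0],40],[[-7.4,0.1,6.2],[0,0,0],40],[[-7.4,0.1,6.2],[0,0,0],40]])

```text
clock: 14.27
tcp_pos: [0.5308, 0.2864, 0.0578]
orientation: [-0.304, 0.629, 0.652, 0.294]
wrist_force: [-2.6, -1.2, 5.2]
finger_gap: 0.0495
grip_force: 83.9
```

```bash
python3 -c "
from h import *
report(tz=.044)"
```

```text
shoulder [531.3 271.6  47.2] tip [531.3 271.6  23.2] z [-0.     0.002 -1.   ] F [-2.6 -1.2  5.2] M [-0.4   0.33  0.34] t 14.2667
to target (array([-2.4, -0.1,  2.2]), array([-0.001, -0.002,  0.   ]))
per mm world x,y,z: [-0.02  1.   -0.03] [0.64 0.04 0.77] [ 0.77  0.   -0.64]
```

Contact at a shoulder height of about 47 mm, which matches the seat. Pressing firmly to seat it.

Call:
step_arm(moves=[[[-1,0,0.9],[0,0,0],40],[[-2,0,1.7],[0,0,0],40],[[-3,0,2.5],[0,0,0],40],[[-4,0,3.3],[0,0,0],40],[[-4,0,3.3],[0,0,0],40],[[-4,0,3.3],[0,0,0],40]])

```text
clock: 14.77
tcp_pos: [0.531, 0.2866, 0.0578]
orientation: [-0.305, 0.629, 0.651, 0.297]
wrist_force: [-15.3, -17.8, 39.2]
finger_gap: 0.0493
grip_force: 87.4
```

```bash
python3 -c "
from h import *
report(tz=.046)"
```

```text
shoulder [531.4 271.9  47.1] tip [531.4 272.1  23.1] z [ 0.     0.008 -1.   ] F [-15.3 -17.8  39.2] M [1.8  2.44 2.57] t 14.7667
to target (array([-1. , -0.3,  0.7]), array([ 0.002, -0.008, -0.001]))
per mm world x,y,z: [-0.02  1.   -0.02] [0.64 0.03 0.77] [ 0.77  0.   -0.64]
```

Call:
step_arm(moves=[[[1.9,0,-1.6],[0,0,0],40],[[1.9,-2,-1.6],[0,0,0],40],[[0,-2,-3.9],[0,0,0],40],[[0,0,-3.9],[0,0,0],40],[[0.6,-1,-3],[0,0,0],40],[[-0.5,-1,-2.1],[0,-0.006,0],40],[[-1,-1,-1.7],[0,-0.006,0],40],[[-1,-1,-1.7],[0,-0.006,0],40]])

```text
clock: 15.43
tcp_pos: [0.5307, 0.2854, 0.0577]
orientation: [-0.303, 0.629, 0.652, 0.295]
wrist_force: [-8.8, -10.3, 31.1]
finger_gap: 0.0495
grip_force: 88.9
```

```bash
python3 -c "
from h import *
report(tz=.046)"
```

```text
shoulder [531.2 270.6  47.2] tip [531.3 270.6  23.2] z [ 0.002  0.003 -1.   ] F [ -8.8 -10.3  31.1] M [2.24 2.   1.74] t 15.4333
to target (array([-0.2,  0. ,  1.7]), array([ 0.002, -0.003,  0.001]))
per mm world x,y,z: [-0.02  1.   -0.02] [0.64 0.03 0.77] [ 0.77  0.   -0.64]
```

It stays at the same height while sliding within the clearance, so the shoulder is home. Relieving the force before release.

Call:
step_arm(moves=[[[0.8,-0.4,-1],[0,0,0],40],[[1.5,-0.8,-2],[0,0,0],40],[[1.5,-0.8,-2],[0,0,0],40]])

```text
clock: 15.68
tcp_pos: [0.5305, 0.2852, 0.0578]
orientation: [-0.302, 0.629, 0.653, 0.295]
wrist_force: [-0.2, 2.4, 11.5]
finger_gap: 0.0495
grip_force: 85.9
```

```bash
python3 -c "
from h import *
report(tz=.046)"
```

```text
shoulder [531.  270.3  47.2] tip [531.1 270.4  23.2] z [ 0.004  0.    -1.   ] F [-0.2  2.4 11.5] M [1.31 0.42 0.14] t 15.6833
to target (array([-0.1,  0.3,  1.8]), array([ 0.001, -0.   ,  0.004]))
per mm world x,y,z: [-0.03  1.   -0.02] [0.64 0.04 0.76] [ 0.77  0.01 -0.64]
```

Call:
step_arm(moves=[[[0,0,0],[0,0,0],60],[[0,0,0],[0,0,0],85],[[0,0,0],[0,0,0],85],[[0,0,0],[0,0,0],85],[[1,0,-15],[0,0,0],85],[[3,0,-45],[0,0,0],85],[[8,0,-80],[0,0,0],85],[[20,0,-115],[0,0,0],85]])

```text
clock: 16.35
tcp_pos: [0.5304, 0.2082, 0.1437]
orientation: [-0.303, 0.63, 0.653, 0.29]
wrist_force: [0.4, 0.4, -0.7]
finger_gap: 0.0852
grip_force: 0.0
```

Call:
step_arm(moves=[[[15,0,-15],[0,0,0],85],[[30,0,-30],[0,0,0],85],[[30,0,-30],[0,0,0],85],[[30,0,-30],[0,0,0],85]])

```text
clock: 16.68
tcp_pos: [0.5325, 0.2052, 0.1872]
orientation: [-0.3, 0.63, 0.654, 0.292]
wrist_force: [-0.3, 0.6, -0.6]
finger_gap: 0.0852
grip_force: 0.0
```

```bash
python3 - <<'E'
from h import *
s=telemetry.get_state(); p=imaging.camera_params("wrist"); im=imaging.read_camera("wrist")
print(s["tcp_pos"],s["wrist_force"].round(1),s["finger_gap"])
for n,z in(("top z .096",.096),("shoulder .046",.046),("if 2mm",.048)):
    a=np.radians(2.1); h=22 if z>.09 else 25
    print(n,[np.round(w2px("wrist",[.5312+.001*(h*sx*np.cos(a)-h*sy*np.sin(a)),.2710+.001*(h*sx*np.sin(a)+h*sy*np.cos(a)),z],p),1).tolist() for sx,sy in((-1,-1),(1,-1),(1,1),(-1,1))])
b=im[:,:,::-1]; cv2.imwrite("pics/w6.png",b)
u,v=w2px("wrist",[.5312,.271,.07],p); u,v=int(u),int(v); print(u-80,v-60)
cv2.imwrite("pics/crop6.png",cv2.resize(b[max(v-60,0):v+60,u-80:u+80],None,fx=5,fy=5,interpolation=cv2.INTER_CUBIC))
E
```

```text
[0.53253081 0.20518621 0.18720774] [-0.3  0.6 -0.6] 0.08519208191342405
top z .096 [[287.2, 300.0], [349.0, 300.0], [346.7, 246.7], [289.4, 246.6]]
shoulder .046 [[287.8, 325.7], [347.9, 325.8], [346.0, 272.2], [289.7, 272.1]]
if 2mm [[287.6, 325.0], [348.1, 325.0], [346.1, 271.2], [289.5, 271.1]]
237 226
```

View pics/crop6.png

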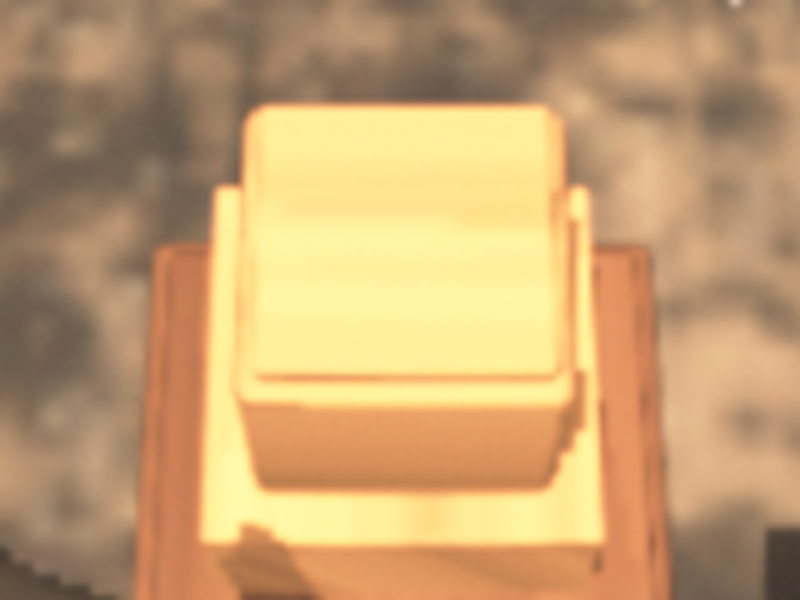

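The foot (top at crop (405,240)) stands centred on its block, its front bottom edge from (262,490) to (548,490) parallel to the block's edge, with no visible gap. Nothing is touching the gripper.

```bash
python3 -c "
from workcell import env
print(env.hand_in())"
```

```text
the job is handed in; nothing more can be done
None
```

The foot was laid on its side, released, regripped, turned spigot down and pressed in until its shoulder stopped on the block, then released square to the stand as far as the last picture shows, and the job is handed in.

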